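Put the seasonings back in their wooden holders

TASK

Pick out the three seasoning containers from the things in the open middle of the worktop and put each upright, right down on the floor of its own wooden holder: the slim round jar in the small round holder, the square jar in the square holder and the stout white bottle in the large round holder. Lower them in gently rather than dropping them, and leave the garlic, the tomato and the matchbox standing where they are.

Things in the scene. Friction and masses are not known exactly. Their poses are not given: they have to be found in the camera images.
- slim_jar: Slim round spice jar, tallest of the three, with a mustard-yellow cap as wide as the jar: diameter 42 mm, 106 mm tall, cap the top 21 mm, 0.08 to 0.15 kg, loose, standing upright. Origin at the centre of its underside, z up; grasp the sides 50 to 90 mm above the underside.
- square_jar: Clear spice jar of rounded-square section with a round red cap: 46 mm across the flats, 55 mm across the corners, flats facing its own x and y axes, cap diameter 45 mm, the top 21 mm; 97 mm tall, 0.08 to 0.15 kg, loose, standing upright. Origin at the centre of its underside, z up; grasp two opposite flats. It goes into its holder at any yaw, most easily squared up with it.
- stout_bottle: Stout round white bottle with a red band: body diameter 54 mm up to about 55 mm, then a shoulder; white cap, diameter 43 mm, from 72 to 86 mm; 0.10 to 0.20 kg, loose, upright. Origin at the centre of its underside, z up; grasp the body 35 to 50 mm up, or the cap. It starts at y below 0.42; a like bottle at the far left by the bowls, y over 0.6, is fixed and no part of the job.
- small_holder: Small round cup-like holder of light wood, fixed to the worktop: well of 54 mm diameter, outside 72 mm, rim 24 mm above the worktop, floor of the well 6 mm above the worktop. Origin at the centre of its underside.
- square_holder: Square holder of light wood, fixed to the worktop: square well 60 x 60 mm, outside 76 x 76 mm, rim 24 mm above the worktop, floor of the well 6 mm above the worktop. Origin at the centre of its underside; x and y axes along its sides.
- large_holder: Large round cup-like holder of light wood, fixed to the worktop: well of 70 mm diameter, outside 88 mm, rim 24 mm above the worktop, floor of the well 6 mm above the worktop. Origin at the centre of its underside.
- garlic: Garlic bulb, 53 mm across, 52 mm tall, loose; leave it alone. Origin at the centre of its underside.
- tomato: Red tomato, 65 mm across, 66 mm tall, loose; leave it alone. Origin at the centre of its underside.
- matchbox: Matchbox lying flat, 36 x 52 x 14 mm, loose; leave it alone. Origin at the centre of its underside, y along its length.
Mind the look-alikes: they are no part of the job. What is shaped like the square_jar but black, blue or purple is not meant.

How it is judged:
By the outcome, as a careful person would: the job done as asked, in the order asked, and still so for the second after the job is handed in, with the robot touching nothing.
It also fails if it takes over 83 s, if anything falls off the work surface, if the arm or the gripper's body presses on something with over 40 N, if the wrist force passes 120 N, or if a joint passes its speed limit or range.

ROBOT

A 6-joint arm with a two-finger parallel gripper is mounted at the origin on a cart in front of the work surface, level with it; the furniture and walls round the work are solid. World frame = base frame: x ahead of the robot, y to its left, z up, the work surface at z = 0. Lengths are in m, angles in rad, forces in N, time in s.
With the tool pointing down it reaches from about 0.325 to 0.85 m from the base axis. Payload 4.4 kg.
Tool frame: the origin (TCP) lies at the very end of the fingers, on their centre line; the grasp point (between the pads) lies 19 mm behind it; z points along the fingers, y is the direction in which the jaws open and shut (so a half turn about z gives the same grasp; the last joint's range is limited). The gripper opens to 94 mm and grips with 3 to 60 N. Pads are 16 mm wide; open, the fingers measure 119 mm over their backs; the gripper's body (75 mm by 177 mm) begins 78 mm behind the grasp point.
Start: joints at [-1.444, 0.207, 1.542, -0, 1.393, -0.15], TCP at [0.158, -0.553, 0.205] pointing down, gripper open.
Joint ranges: [-2.73, 2.73], [-0.86, 2.22], [0.23, 2.46], [-1.11, 4.25], [0.08, 2.63], [-2.82, 2.82]. Speed limits (rad/s): [2.79, 2.79, 3.14, 3.14, 3.14, 3.14].

INTERFACE

Orientations are given as [roll, pitch, yaw] about the fixed x, y, z axes, in that order (R = Rz(yaw) Ry(pitch) Rx(roll)).
In Python, from station import robot gives the robot as it stands.
- The arm moves only by the tool step_arm, never from a script. Its argument "motion" is a list of rows, each a list of 5 numbers: the shift along the tool's x, y, z in mm, then the turn about the tool's z in degrees, then the opening, from 0 (shut) to 1 (fully open). A call has 1 to 8 rows; each row shifts and turns the pose as measured when the row begins, along the tool's axes as they then stand; what a row does not reach is not made up. A row lasts 1/8 s, in which the tool goes at most 62.5 mm and 10.7 degrees, less where a joint would pass 70% of its speed; a pose out of reach is approached as far as the arm can. A call with a gripper value outside its range is refused whole. The fingers move at their own pace and stop on an object; the grip force is fixed at half the most. Time passes only in rows, so rows that do not move let the fingers close. It gives the time, the measured TCP pose, the force and the opening at its end, in the units of the state.
- robot.read_state(): the state, without advancing time (a new reading comes with each control period).
- robot.grab_frame(name): name is "side" or "top"; returns a dict with "image" (420x560x3 uint8, red, green, blue), "fx", "fy", "cx", "cy" (pixels), "k1" (the pictures are not rectified: a ray, as slopes to the right and down, at radius r is drawn at 1 + k1 r^2 times it, then the intrinsics apply), "view" (4x4, takes a point from world to camera coordinates). Camera axes: x right, y up, looking along -z (the intrinsics and any distortion apply to the point x, -y, -z); pixel columns grow to the right and rows downward; lengths in m; the calibration is good to about 2 mm. A picture is of the moment at which its call begins. There is no depth.
- robot.sign_off(): hands the job in, once; it reports no verdict.
The state is a dict: "clock": time; "q": joint angles; "joint_velocities": joint speeds; "joint_efforts": joint torques, N m; "tool_pos": TCP position; "orientation": TCP orientation; "wrist_force": force on the tool from outside, world axes, zero at the start; "ft_torque": the same for the moment, N m; "opening": finger opening in m.
Only numpy, scipy, OpenCV 4.12 (cv2) and the standard library are available. Lean on these libraries where they do the work, as an engineer would, in place of code of your own. Each camera call takes 0.05 s, during which the arm holds its last target. There are 200 camera calls.

## Working session

There is one attempt and no reset: what is moved stays moved. The work goes in short steps, Python scripts to look and compute and a tool call to move; the robot and the scene stay as the last step left them, time stands still between calls to the robot, and variables do not carry over. Pictures are saved under pics/ and viewed, about 12 in all and at most 16, crops included, and the job is handed in when it is done.

Besides the shell and the picture viewer there is one more tool, called after "Call:" as name(argument=value, ...), one argument or row to a line, values as JSON. step_arm: Moves the arm, as the interface text tells. Its arguments: {"type":"object","properties":{"motion":{"type":"array","items":{"type":"array","items":{"type":"number"}}}},"required":["motion"]}

```bash
ls; mkdir -p pics; cat > h.py <<'E'
import numpy as np, cv2, pickle
def grab(robot,name,fn=None):
    f=robot.grab_frame(name); pickle.dump(f,open(f'{name}.pkl','wb'))
    if fn: cv2.imwrite('pics/'+fn,f['image'][:,:,::-1])
    return f
def load(name): return pickle.load(open(f'{name}.pkl','rb'))
def proj(f,P):
    P=np.atleast_2d(P); V=np.array(f['view']); c=P@V[:3,:3].T+V[:3,3]
    x=c[:,0]/-c[:,2]; y=-c[:,1]/-c[:,2]; s=1+f['k1']*(x*x+y*y)
    return np.c_[f['fx']*x*s+f['cx'],f['fy']*y*s+f['cy']]
def back(f,u,v,z):
    d=np.array([(u-f['cx'])/f['fx'],(v-f['cy'])/f['fy']]); s=d.copy()
    for _ in range(30): s=d/(1+f['k1']*(s@s))
    V=np.array(f['view']); R=V[:3,:3]; o=-R.T@V[:3,3]; r=R.T@np.array([s[0],-s[1],-1])
    return o+r*(z-o[2])/r[2]
E
python3 - <<'E'
from station import robot
from h import *
for n in('top','side'):
    f=grab(robot,n,n+'0.png'); V=np.array(f['view']); print(n,f['fx'],f['k1'],-V[:3,:3].T@V[:3,3],V[2,:3])
s=robot.read_state(); print(s)
E
```

```text
pics
top 544.1863424313455 -0.1266238748624003 [0.20390643 0.05369292 1.71175701] [-0.20400548  0.00547206  0.97895445]
side 414.1226449865164 -0.08081508436159592 [0.35125843 0.82125332 0.71835823] [-0.1765388   0.72590033  0.66475767]
{'clock': 0.1, 'q': array([-1.44347820e+00,  2.07371622e-01,  1.54280039e+00, -3.10717398e-05,
        1.39350583e+00, -1.50498571e-01]), 'joint_velocities': array([ 1.12507913e-03, -7.80995242e-04, -2.89824097e-03,  1.93239466e-04,
       -6.01413637e-04,  7.62279728e-05]), 'joint_efforts': array([-7.52484157e-04, -3.71864641e+01, -2.82294238e+01,  6.99784840e-02,
        3.11490207e-02, -4.56756015e-05]), 'tool_pos': array([ 0.15758314, -0.55222234,  0.20439109]), 'orientation': array([-3.13952646e+00, -2.82405811e-04,  2.77821917e-01]), 'wrist_force': array([ 0.19354698, -0.18726023,  0.67052986]), 'ft_torque': array([-0.0439168 , -0.00450396, -0.02247621]), 'opening': 0.09390410684860978}
```

View pics/top0.png

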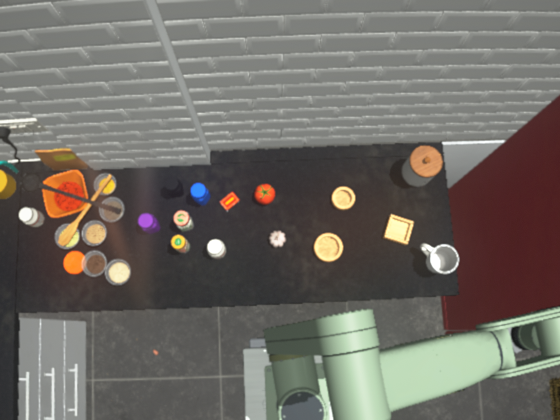

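View pics/side0.png

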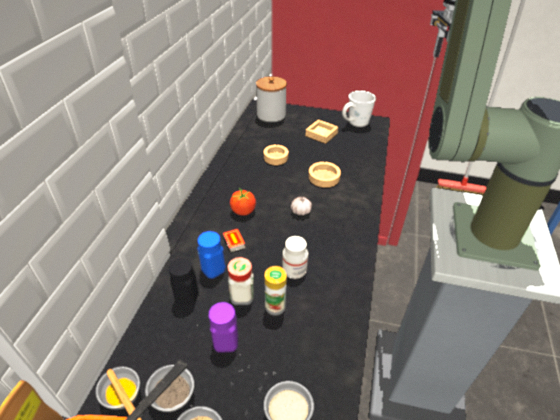

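Candidates in the top view:
- Slim jar: the yellow-capped jar at (179,243).
- Square jar: the clear jar at (183,220). Its look-alikes are blue (200,193), black (172,187) and purple (148,222).
- Stout bottle: white at (216,248). The fixed look-alike is at (30,216).

The holders are at (343,198) small round, (399,229) square and (328,247) large round. I'll check the choice in one close crop.

```bash
python3 - <<'E'
from h import *
t=load('top')['image'][:,:,::-1]; s=load('side')['image'][:,:,::-1]
a=cv2.resize(t[170:270,130:240],None,fx=3.6,fy=3.6,interpolation=cv2.INTER_CUBIC)
b=cv2.resize(s[225:365,160:320],None,fx=2.5,fy=2.5,interpolation=cv2.INTER_CUBIC)
c=cv2.resize(t[180:270,310:420],None,fx=3.6,fy=3.6,interpolation=cv2.INTER_CUBIC)
h=360;o=np.zeros((590,800,3),np.uint8);o[:350,:400]=b[:350,:400];o[:360,400:796]=a;
o[360:590,:]=0
cv2.imwrite('pics/c1.png',o[:360]); cv2.imwrite('pics/c2.png',c)
f=load('top')
for n,u,v,z in[('slim',179,240,.106),('sq',183,217,.097),('stout',216,245,.086),('small',343.5,197.5,.024),('sqh',399.5,228.5,.024),('large',328.5,247,.024),('garlic',277,239,.03),('tom',265,194,.04),('match',230,202,.014),('mug',442,259,.09),('purple',147,220,.097),('blue',199,190,.097)]:
    print(n,back(f,u,v,z).round(3))
E
```

```text
slim [0.477 0.331 0.106]
sq [0.549 0.319 0.097]
stout [0.46  0.222 0.086]
small [ 0.605 -0.183  0.024]
sqh [ 0.497 -0.354  0.024]
large [ 0.448 -0.124  0.024]
garlic [0.48  0.036 0.03 ]
tom [0.624 0.067 0.04 ]
match [0.609 0.181 0.014]
mug [ 0.385 -0.46   0.09 ]
purple [0.545 0.43  0.097]
blue [0.631 0.269 0.097]
```

View pics/c1.png

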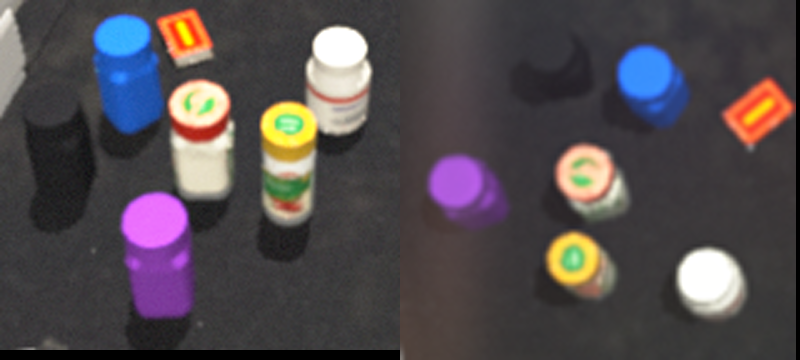

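View pics/c2.png

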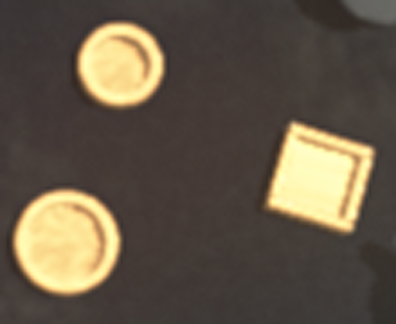

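The crop confirms the choice: the yellow-capped slim jar, the clear square jar with the red-rimmed cap, and the white bottle beside the matchbox. Next I refine the positions with both views.

```bash
cat >> h.py <<'E'
from scipy.spatial.transform import Rotation as Ro
from scipy.optimize import least_squares
def go(s,target,yaw=None):
    """tool-axis shift (mm) and turn (deg) to the target TCP"""
    R=Ro.from_euler('xyz',s['orientation']); d=R.inv().apply(np.array(target)-s['tool_pos'])*1000
    w=0 if yaw is None else -np.degrees((yaw-s['orientation'][2]+np.pi)%(2*np.pi)-np.pi)
    print('pos',s['tool_pos'].round(4),'rpy',s['orientation'].round(3),'q',s['q'].round(2),'t',s['clock'],'op',round(s['opening'],4),'F',s['wrist_force'].round(1)); print('shift',d.round(1),'turn',round(w,1))
def two(t,pt,s,ps,z):
    """xy at known height z seen in both views"""
    r=least_squares(lambda p:np.r_[proj(t,[*p,z])[0]-pt,proj(s,[*p,z])[0]-ps],[.5,.1]); return r.x,r.fun.round(1)
E
python3 - <<'E'
from h import *
from station import robot
t,s=load('top'),load('side'); print(t['cx'],t['cy'])
T=lambda x,y:np.array([130+(x-400+.5)/3.6,170+(y+.5)/3.6]); S=lambda x,y:np.array([160+(x+.5)/2.5,225+(y+.5)/2.5])
C=lambda x,y:np.array([310+(x+.5)/3.6,180+(y+.5)/3.6])
for n,a,b,z in[('slim',T(573,257),S(288,122),.106),('sq',T(583,173),S(198,106),.097),('stout',T(708,278),S(340,45),.086)]:
    print(n,two(t,a,s,b,z),back(t,*a,z).round(4),back(s,*b,z).round(4))
for n,a in[('small',C(121,64)),('large',C(66,242)),('sqh',C(320.5,177.5))]: print(n,back(t,*a,.024).round(4))
k=[back(t,*C(*p),.024)[:2] for p in[(292,122),(374,148),(354,233),(266,208)]]
print(np.mean(k,0),[np.degrees(np.arctan2(*(k[(i+1)%4]-k[i])[::-1])).round(1) for i in range(4)])
st=robot.read_state(); go(st,[.42,-.3,.25],0)
E
```

```text
273.2750299099377 215.80027435960437
slim (array([0.47440645, 0.33609249]), array([-1. , -0.6,  0.5, -0.6])) [0.4725 0.333  0.106 ] [0.475  0.3379 0.106 ]
sq (array([0.54789001, 0.33041912]), array([-1.6, -0.7,  0.7, -1.1])) [0.5455 0.3254 0.097 ] [0.5483 0.3333 0.097 ]
stout (array([0.45648475, 0.22730621]), array([-1.5, -1. ,  1. , -1.2])) [0.4531 0.2227 0.086 ] [0.4577 0.2312 0.086 ]
small [ 0.6039 -0.1833  0.024 ]
large [ 0.4469 -0.1242  0.024 ]
sqh [ 0.4937 -0.3526  0.024 ]
[ 0.49357639 -0.35358905] [np.float64(-110.5), np.float64(161.5), np.float64(71.3), np.float64(-21.4)]
pos [ 0.1576 -0.5522  0.2044] rpy [-3.14  -0.     0.278] q [-1.44  0.21  1.54 -0.    1.39 -0.15] t 0.1 op 0.0939 F [ 0.2 -0.2  0.7]
shift [ 321.5 -170.7  -45.2] turn 15.9
```

Call:
step_arm(
  motion=[
    [46,-24,-7,0,1],
    [46,-24,-7,0,1],
    [46,-24,-7,0,1],
    [46,-24,-7,0,1],
    [46,-24,-7,0,1],
    [46,-24,-7,0,1],
    [46,-24,-7,0,1],
    [0,0,0,8,1],
  ],
)

```text
clock: 1.1
tool_pos: [0.4277, -0.2933, 0.2513]
orientation: [-3.132, 0.001, 0.131]
wrist_force: [0.3, 0.5, 0.6]
opening: 0.0941
```

```bash
python3 - <<'E'
from h import *
from station import robot
go(robot.read_state(),[.474,.334,.2],0)
E
```

```text
pos [ 0.4277 -0.2933  0.2513] rpy [-3.132e+00  1.000e-03  1.310e-01] q [-0.77  0.06  1.61  0.    1.48  0.67] t 1.1 op 0.0941 F [0.3 0.5 0.6]
shift [ 127.9 -615.4   56.8] turn 7.5
```

Call:
step_arm(
  motion=[
    [0,-20,0,7.5,1],
    [6,-60,0,0,1],
    [6,-60,0,0,1],
    [6,-60,0,0,1],
    [6,-60,0,0,1],
    [6,-60,0,0,1],
    [6,-60,0,0,1],
    [6,-60,0,0,1],
  ],
)

```text
clock: 2.1
tool_pos: [0.4691, 0.1573, 0.2523]
orientation: [-3.131, 0.005, -0.012]
wrist_force: [1.0, -0.5, -0.5]
opening: 0.0939
```

Call:
step_arm(
  motion=[
    [4,-60,0,0,1],
    [4,-60,0,0,1],
    [0,-50,20,0,1],
    [0,-15,20,0,1],
    [0,0,0,0,1],
  ],
)

```text
clock: 2.72
tool_pos: [0.4766, 0.3513, 0.2103]
orientation: [-3.134, 0.008, -0.006]
wrist_force: [-0.1, 0.2, -0.1]
opening: 0.0938
```

```bash
python3 - <<'E'
from h import *
from station import robot
go(robot.read_state(),[.474,.336,.055],0)
t=grab(robot,'top');s=grab(robot,'side')
a=t['image'][180:300,130:330,::-1]; b=s['image'][120:320,170:370,::-1]
o=np.hstack([cv2.resize(cv2.copyMakeBorder(a,0,80,0,0,0),None,fx=2,fy=2,interpolation=3),cv2.resize(b,None,fx=2,fy=2,interpolation=3)])
cv2.imwrite('pics/p6.png',o)
p=robot.read_state()['tool_pos']; print(proj(t,p),proj(s,p))
E
```

```text
pos [0.4766 0.3513 0.2103] rpy [-3.134  0.008 -0.006] q [0.48 0.24 1.49 0.01 1.41 2.06] t 2.725 op 0.0938 F [-0.1  0.2 -0.1]
shift [ -1.3  16.5 155.2] turn -0.3
[[165.33942833 233.79946056]] [[271.92202404 239.11012158]]
```

View pics/p6.png

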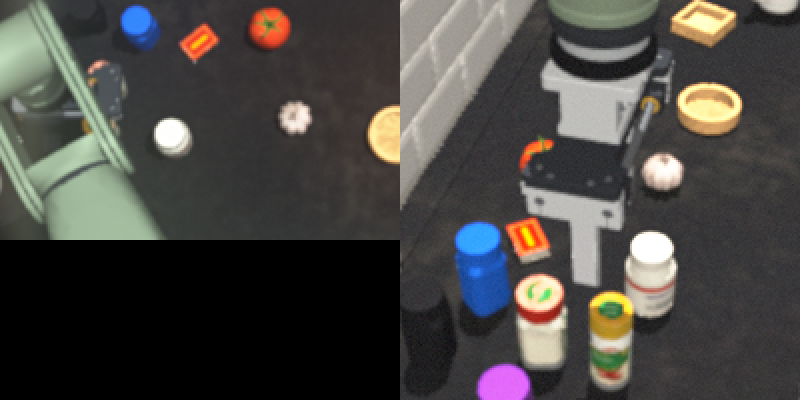

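```bash
python3 - <<'E'
from h import *
s=load('side'); p=np.array([.4766,.3513,.2103])
print(proj(s,p+[0,.0595,0]),proj(s,p+[0,.047,0]),proj(s,p+[.008,.0595,0]),proj(s,p+[-.008,.0595,0]))
# cap outline ellipses predicted for candidates
a=np.linspace(0,2*np.pi,37)
for x,y in[(.4745,.336),(.4725,.333)]:
    e=proj(s,np.c_[x+.021*np.cos(a),y+.021*np.sin(a),0*a+.106]); b=proj(s,np.c_[x+.021*np.cos(a),y+.021*np.sin(a),0*a])
    print(e.min(0),e.max(0),b.max(0))
im=s['image'].astype(int); m=(im[:,:,0]>150)&(im[:,:,1]>110)&(im[:,:,2]<90); ys,xs=np.nonzero(m[255:300,255:300]); print('yellow',xs.min()+255,xs.max()+255,ys.min()+255,ys.max()+255)
E
```

```text
[[263.08493131 266.67937719]] [[265.21254512 260.91486855]] [[258.25918777 265.68738541]] [[267.93201516 267.67430466]]
[264.79378439 264.82522242] [286.96786201 282.1199271 ] [285.74664811 314.63836744]
[266.24328312 263.87765964] [288.36592654 281.09606313] [287.02859862 313.63830593]
yellow 265 286 266 288
```

The fingers line up with the jar in x, and the picture shows both flanks free. I'll descend and grip at about 52 mm up.

Call:
step_arm(
  motion=[
    [-1,8,40,0,1],
    [0,8,40,0,1],
    [0,0,45,0,1],
    [0,0,38,0,1],
    [0,0,10,0,1],
    [0,0,0,0,1],
  ],
)

```text
clock: 3.58
tool_pos: [0.4874, 0.3288, 0.046]
orientation: [-3.127, -0.013, -0.022]
wrist_force: [0.6, -0.1, 0.2]
opening: 0.0944
```

```bash
python3 - <<'E'
from h import *
from station import robot
go(robot.read_state(),[.475,.337,.034],0)
E
```

```text
pos [0.4874 0.3288 0.046 ] rpy [-3.127 -0.013 -0.022] q [0.44 0.4  1.66 0.01 1.07 2.03] t 3.575 op 0.0944 F [ 0.6 -0.1  0.2]
shift [-12.7  -7.8  12. ] turn -1.2
```

Call:
step_arm(
  motion=[
    [-8,-5,7,-1,1],
    [-5,-3,4,0,1],
    [0,0,0,0,1],
  ],
)

```text
clock: 3.95
tool_pos: [0.4771, 0.3389, 0.0391]
orientation: [-3.123, -0.021, -0.003]
wrist_force: [0.0, -0.1, 0.0]
opening: 0.094
```

```bash
python3 - <<'E'
from h import *
from station import robot
go(robot.read_state(),[.475,.337,.034],0)
E
```

```text
pos [0.4771 0.3389 0.0391] rpy [-3.123e+00 -2.100e-02 -3.000e-03] q [0.47 0.4  1.67 0.01 1.05 2.04] t 3.95 op 0.094 F [ 0.  -0.1  0. ]
shift [-2.2  2.   5. ] turn -0.2
```

Call:
step_arm(
  motion=[
    [-2,1,3,0,1],
    [0,0,0,0,0.6],
    [0,0,0,0,0.45],
    [0,0,0,0,0.3],
    [0,0,0,0,0.2],
    [0,0,0,0,0.2],
    [0,0,0,0,0.2],
  ],
)

```text
clock: 4.82
tool_pos: [0.4758, 0.3385, 0.0368]
orientation: [-3.122, -0.022, -0.003]
wrist_force: [-0.3, -0.4, 0.5]
opening: 0.0408
```

Call:
step_arm(
  motion=[
    [0,0,-10,0,0.2],
    [0,0,-30,0,0.2],
    [0,0,-45,0,0.2],
    [0,0,-45,0,0.2],
    [0,0,-30,0,0.2],
    [0,0,0,0,0.2],
  ],
)

```text
clock: 5.58
tool_pos: [0.4714, 0.3351, 0.203]
orientation: [-3.123, -0.021, -0.003]
wrist_force: [0.2, -0.0, -0.9]
opening: 0.0411
```

```bash
python3 - <<'E'
from h import *
from station import robot
go(robot.read_state(),[.604,-.183,.2],0)
s=grab(robot,'side','p7.png')
E
```

```text
pos [0.4714 0.3351 0.203 ] rpy [-3.123e+00 -2.100e-02 -3.000e-03] q [0.46 0.2  1.56 0.01 1.36 2.04] t 5.575 op 0.0411 F [ 0.2 -0.  -0.9]
shift [134.1 517.7  -3.9] turn -0.2
```

View pics/p7.png

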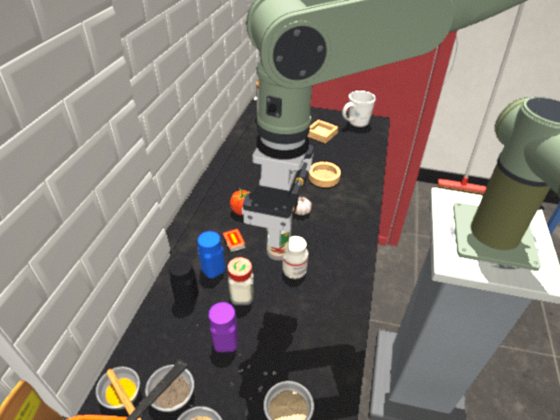

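Call:
step_arm(
  motion=[
    [5,30,0,0,0.2],
    [14,56,0,0,0.2],
    [15,58,0,0,0.2],
    [15,58,0,0,0.2],
    [15,58,0,0,0.2],
    [15,58,0,0,0.2],
    [15,58,0,0,0.2],
    [15,58,0,0,0.2],
  ],
)

```text
clock: 6.62
tool_pos: [0.5703, -0.1076, 0.1752]
orientation: [-3.122, 0.011, 0.006]
wrist_force: [0.9, 0.6, -0.5]
opening: 0.041
```

Call:
step_arm(
  motion=[
    [12,45,0,0,0.2],
    [5,20,0,0,0.2],
    [0,8,0,0,0.2],
    [0,0,0,0,0.2],
  ],
)

```text
clock: 7.12
tool_pos: [0.5835, -0.1833, 0.1648]
orientation: [-3.115, 0.023, 0.002]
wrist_force: [0.4, 1.4, -1.0]
opening: 0.041
```

```bash
python3 - <<'E'
from h import *
from station import robot
go(robot.read_state(),[.604,-.183,.1],0)
E
```

```text
pos [ 0.5835 -0.1833  0.1648] rpy [-3.115e+00  2.300e-02  2.000e-03] q [-0.45  0.34  1.46  0.01  1.37  1.11] t 7.125 op 0.041 F [ 0.4  1.4 -1. ]
shift [22.   1.4 64.3] turn 0.1
```

Call:
step_arm(
  motion=[
    [11,1,30,0,0.2],
    [10,0,30,0,0.2],
    [3,0,10,0,0.2],
    [0,0,0,0,0.2],
  ],
)

```text
clock: 7.62
tool_pos: [0.6066, -0.1753, 0.0944]
orientation: [-3.114, 0.022, 0.009]
wrist_force: [0.2, 0.3, 0.4]
opening: 0.0412
```

```bash
python3 - <<'E'
from h import *
from station import robot
go(robot.read_state(),[.604,-.183,.043],0)
t=grab(robot,'top');s=grab(robot,'side'); p=robot.read_state()['tool_pos']
u=p-[0,0,.0368]; print('underside',proj(t,u),proj(s,u))
a=t['image'][165:235,300:400,::-1]; b=s['image'][100:190,235:335,::-1]
k=dict(fx=4,fy=4,interpolation=cv2.INTER_CUBIC)
o=np.hstack([cv2.resize(cv2.copyMakeBorder(a,0,20,0,0,0),None,**k),cv2.resize(b,None,**k)])
# predicted holder rim from estimates, in side view (green: from top-view estimate)
an=np.linspace(0,2*np.pi,73)
for (cx,cy),col in(((.604,-.183),(0,255,0)),((p[0],p[1]),(255,0,255))):
    r=.036; z=.024
    if col[0]: r=.021; z=u[2]
    e=np.c_[cx+r*np.cos(an),cy+r*np.sin(an),0*an+z]
    for f,off,ox in((t,(300,165),0),(s,(235,100),400)):
        q=(proj(f,e)-off)*4+[ox,0]; cv2.polylines(o,[q.round().astype(int)],True,col,1)
cv2.imwrite('pics/p8.png',o)
E
```

```text
pos [ 0.6066 -0.1753  0.0944] rpy [-3.114  0.022  0.009] q [-0.43  0.45  1.47  0.02  1.26  1.13] t 7.625 op 0.0412 F [0.2 0.3 0.4]
shift [-1.5  9.1 51.2] turn 0.5
underside [[342.7692036  194.34218034]] [[276.12333277 141.70340532]]
```

View pics/p8.png

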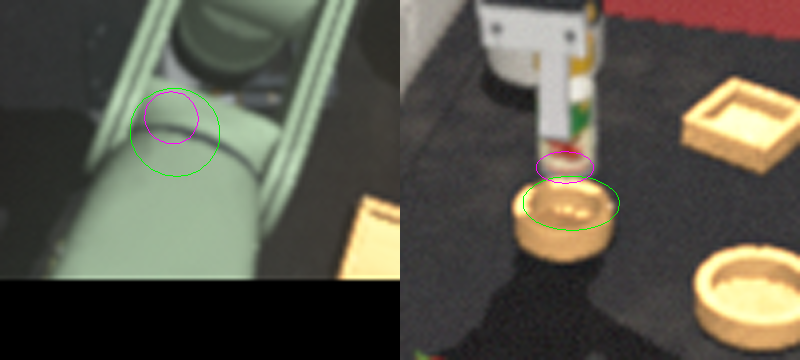

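The side view shows the jar on TCP prediction, and the small holder about 2 px left of the top-view estimate. I'll fit the holder silhouettes in both original views.

```bash
cat > fit.py <<'E'
from h import *
from scipy.optimize import minimize
an=np.linspace(0,2*np.pi,64,endpoint=False)
def sil(f,x,y,r,h,sq=None,z0=0):
    c=np.c_[np.cos(an),np.sin(an)]*r if sq is None else np.array([[1,1],[-1,1],[-1,-1],[1,-1]])*r@np.array([[np.cos(sq),np.sin(sq)],[-np.sin(sq),np.cos(sq)]])
    P=np.vstack([np.c_[c+[x,y],np.full(len(c),z)] for z in(z0,z0+h)])
    return cv2.convexHull(((proj(f,P)+.5)*4).astype(np.float32))  # 4x supersampled
def fit(f,mask,x,y,r,h,sq=None,w=40,z0=0):
    u,v=proj(f,[x,y,z0+h/2])[0].astype(int); m=np.zeros_like(mask); m[max(0,v-w):v+w,max(0,u-w):u+w]=mask[max(0,v-w):v+w,max(0,u-w):u+w]
    n,l,st,ce=cv2.connectedComponentsWithStats(m.astype(np.uint8)); i=1+np.argmax(st[1:,4]); m=(l==i).astype(np.uint8)
    hh=cv2.convexHull(np.argwhere(m)[:,::-1].astype(np.int32)); cv2.fillConvexPoly(m,hh,1)
    M=cv2.resize(m*255,None,fx=4,fy=4,interpolation=cv2.INTER_LINEAR)>127
    def cost(p):
        S=np.zeros(M.shape,np.uint8); cv2.fillConvexPoly(S,sil(f,p[0],p[1],r,h,p[2] if sq is not None else None,z0).round().astype(int),1)
        return (M^(S>0)).sum()/M.sum()
    p0=[x,y]+([sq] if sq is not None else [])
    sim=np.vstack([p0]+[np.array(p0)+d for d in np.diag([.01,.01,.15])[:len(p0),:len(p0)]])
    q=minimize(cost,p0,method='Nelder-Mead',options=dict(initial_simplex=sim)); return q.x.round(4),round(q.fun,3)
E
python3 - <<'E'
from fit import *
for n in('top','side'):
    f=load(n); im=cv2.imread(f'pics/{n}0.png'); B,G,R=[im[:,:,i].astype(int) for i in range(3)]
    wood=(R>120)&(R-B>50)&(G>R*.6)
    print(n,[fit(f,wood,*a) for a in((.607,-.183,.036,.024),(.497,-.353,.038,.024,-.34),(.448,-.124,.044,.024))])
    hsv=cv2.cvtColor(im,cv2.COLOR_BGR2HSV)
    yel=(R>150)&(G>110)&(B<110)
    print('slim cap',fit(f,yel,.475,.337,.021,.021,None,20,.085) )
    wh=(R>110)&(abs(R-G)<30)&(B>100)
    print('stout cap',fit(f,wh,.457,.227,.0215,.014,None,12,.072))
E
```

```text
top [(array([ 0.6081, -0.1828]), np.float64(0.084)), (array([ 0.4981, -0.3528, -0.3601]), np.float64(0.07)), (array([ 0.4502, -0.1245]), np.float64(0.091))]
slim cap (array([0.4738, 0.3354]), np.float64(0.113))
stout cap (array([0.4521, 0.2245]), np.float64(0.426))
side [(array([ 0.6111, -0.183 ]), np.float64(0.08)), (array([ 0.5016, -0.351 , -0.3676]), np.float64(0.099)), (array([ 0.4525, -0.1251]), np.float64(0.067))]
slim cap (array([0.4763, 0.3367]), np.float64(0.048))
stout cap (array([0.4596, 0.2317]), np.float64(0.231))
```

Call:
step_arm(
  motion=[
    [4,8,5,0,0.2],
    [0,2,8,0,0.2],
    [0,0,0,0,0.2],
  ],
)

```text
clock: 8.1
tool_pos: [0.6127, -0.1875, 0.0844]
orientation: [-3.117, 0.016, 0.008]
wrist_force: [-1.3, 0.1, -0.4]
opening: 0.0411
```

```bash
python3 - <<'E'
from h import *
from station import robot
go(robot.read_state(),[.611,-.183,.043],0)
E
```

```text
pos [ 0.6127 -0.1875  0.0844] rpy [-3.117  0.016  0.008] q [-0.44  0.47  1.45  0.02  1.24  1.12] t 8.1 op 0.0411 F [-1.3  0.1 -0.4]
shift [-1.  -3.5 41.5] turn 0.5
```

Call:
step_arm(
  motion=[
    [-1,-3,8,0,0.2],
    [0,-1,8,0,0.2],
    [0,0,5,0,0.2],
    [0,0,0,0,0.2],
  ],
)

```text
clock: 8.6
tool_pos: [0.6107, -0.1825, 0.0616]
orientation: [-3.116, 0.017, 0.008]
wrist_force: [0.1, -0.5, -1.4]
opening: 0.0413
```

```bash
python3 - <<'E'
from h import *
from station import robot
go(robot.read_state(),[.611,-.183,.043],0)
E
```

```text
pos [ 0.6107 -0.1825  0.0616] rpy [-3.116  0.017  0.008] q [-0.43  0.49  1.47  0.02  1.2   1.12] t 8.6 op 0.0413 F [ 0.1 -0.5 -1.4]
shift [ 0.6  0.9 18.6] turn 0.5
```

Call:
step_arm(
  motion=[
    [0,0,6,0,0.2],
    [0,0,5,0,0.2],
    [0,0,3,0,0.2],
    [0,0,2,0,0.2],
    [0,0,0,0,0.2],
  ],
)

```text
clock: 9.22
tool_pos: [0.6107, -0.1822, 0.0447]
orientation: [-3.117, 0.016, 0.008]
wrist_force: [-0.8, -0.1, -1.0]
opening: 0.0412
```

```bash
python3 - <<'E'
from h import *
from station import robot
go(robot.read_state(),[.611,-.183,.043],0)
E
```

```text
pos [ 0.6107 -0.1822  0.0447] rpy [-3.117  0.016  0.008] q [-0.43  0.51  1.48  0.02  1.17  1.12] t 9.225 op 0.0412 F [-0.8 -0.1 -1. ]
shift [0.3 0.8 1.7] turn 0.5
```

Call:
step_arm(
  motion=[
    [0,0,1.5,0,0.2],
    [0,0,1,0,0.2],
    [0,0,1,0,0.2],
    [0,0,0,0,0.2],
  ],
)

```text
clock: 9.72
tool_pos: [0.6113, -0.1824, 0.0432]
orientation: [-3.117, 0.015, 0.008]
wrist_force: [0.4, 0.2, -0.8]
opening: 0.0413
```

Call:
step_arm(
  motion=[
    [0,0,1.5,0,0.2],
    [0,0,1.5,0,0.2],
    [0,0,1,0,0.2],
    [0,0,0,0,0.2],
  ],
)

```text
clock: 10.22
tool_pos: [0.6115, -0.1825, 0.0432]
orientation: [-3.118, 0.015, 0.008]
wrist_force: [-0.9, 0.6, -0.3]
opening: 0.041
```

Call:
step_arm(
  motion=[
    [0,0,3,0,0.2],
    [0,0,0,0,0.2],
  ],
)

```text
clock: 10.48
tool_pos: [0.6123, -0.1827, 0.0434]
orientation: [-3.118, 0.014, 0.009]
wrist_force: [0.5, -0.8, -1.6]
opening: 0.041
```

Call:
step_arm(
  motion=[
    [0,0,4,0,0.2],
    [0,0,4,0,0.2],
  ],
)

```text
clock: 10.72
tool_pos: [0.6131, -0.183, 0.0429]
orientation: [-3.119, 0.014, 0.009]
wrist_force: [-10.0, 3.3, 24.3]
opening: 0.041
```

```bash
python3 - <<'E'
from h import *
from station import robot
go(robot.read_state(),[.611,-.183,.043],0)
s=grab(robot,'side'); b=s['image'][80:180,220:340,::-1]
cv2.imwrite('pics/p9.png',cv2.resize(b,None,fx=5,fy=5,interpolation=cv2.INTER_CUBIC))
for _ in range(3): go(robot.read_state(),[.611,-.183,.043],0)
E
```

```text
pos [ 0.6131 -0.183   0.0429] rpy [-3.119  0.014  0.009] q [-0.43  0.52  1.48  0.02  1.16  1.12] t 10.725 op 0.041 F [-10.    3.3  24.3]
shift [-2.1  0.  -0.1] turn 0.5
pos [ 0.6131 -0.183   0.0429] rpy [-3.119  0.014  0.009] q [-0.43  0.52  1.48  0.02  1.16  1.12] t 10.775 op 0.041 F [-9.5  2.5 21.8]
shift [-2.1  0.  -0.1] turn 0.5
pos [ 0.6131 -0.183   0.0429] rpy [-3.119  0.014  0.009] q [-0.43  0.52  1.48  0.02  1.16  1.12] t 10.775 op 0.041 F [-9.5  2.5 21.8]
shift [-2.1  0.  -0.1] turn 0.5
pos [ 0.6131 -0.183   0.0429] rpy [-3.119  0.014  0.009] q [-0.43  0.52  1.48  0.02  1.16  1.12] t 10.775 op 0.041 F [-9.5  2.5 21.8]
shift [-2.1  0.  -0.1] turn 0.5
```

View pics/p9.png

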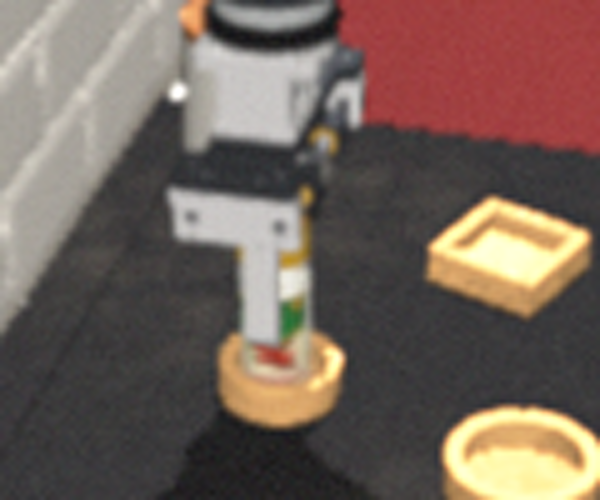

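It is inside the well and on the floor, with a contact force of 24 N. I'll relax, then release.

Call:
step_arm(
  motion=[
    [-1,0,-1,0,0.2],
    [0,0,0,0,0.5],
    [0,0,0,0,0.8],
    [0,0,0,0,1],
    [0,0,0,0,1],
    [0,0,-15,0,1],
    [0,0,-40,0,1],
    [0,0,-50,0,1],
  ],
)

```text
clock: 11.78
tool_pos: [0.6099, -0.1838, 0.1448]
orientation: [-3.113, 0.024, 0.009]
wrist_force: [-0.1, -0.2, 0.5]
opening: 0.094
```

Call:
step_arm(
  motion=[
    [0,0,-50,0,1],
    [0,-10,-20,0,1],
    [-5,-60,0,0,1],
    [-5,-60,0,0,1],
    [-5,-60,0,0,1],
    [-5,-60,0,0,1],
    [-5,-60,0,0,1],
    [-5,-60,0,0,1],
  ],
)

```text
clock: 12.78
tool_pos: [0.5859, 0.1875, 0.2446]
orientation: [-3.121, -0.005, -0.001]
wrist_force: [0.7, -0.1, 0.5]
opening: 0.0936
```

```bash
python3 - <<'E'
from h import *
from station import robot
go(robot.read_state(),[.547,.331,.2],0)
t=grab(robot,'top');s=grab(robot,'side')
k=dict(interpolation=cv2.INTER_CUBIC)
b=cv2.resize(s['image'][245:320,210:285,::-1],(400,400),**k);c=cv2.resize(s['image'][100:180,235:315,::-1],(400,400),**k)
cv2.imwrite('pics/p10.png',np.hstack([b,c]))
E
```

```text
pos [0.5859 0.1875 0.2446] rpy [-3.121e+00 -5.000e-03 -1.000e-03] q [0.16 0.26 1.4  0.02 1.48 1.73] t 12.775 op 0.0936 F [ 0.7 -0.1  0.5]
shift [ -39.3 -142.5   47.4] turn -0.1
```

View pics/p10.png

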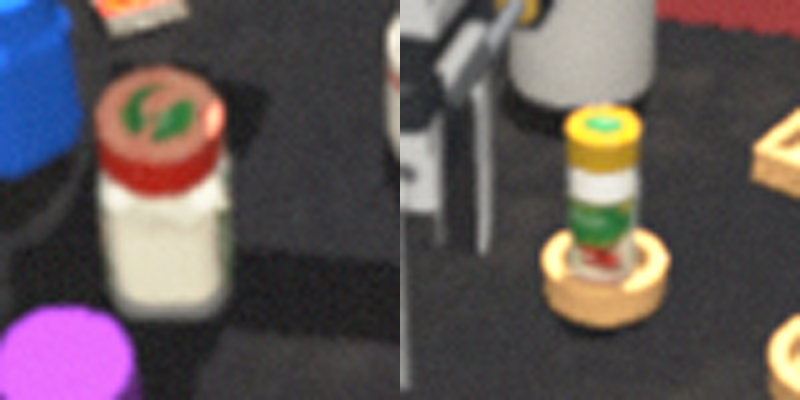

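The slim jar stands upright in the small holder. Now I fit the square jar's position and yaw by silhouette in both views.

```bash
python3 - <<'E'
import fit; from fit import *
rr=.0121
def sec(yaw):
    c=[];
    for a in an:
        d=np.array([np.cos(a),np.sin(a)]); c.append(np.sign(np.round(d,9))*(.023-rr)+d*rr)
    return np.array(c)@np.array([[np.cos(yaw),np.sin(yaw)],[-np.sin(yaw),np.cos(yaw)]])
circ=np.c_[np.cos(an),np.sin(an)]*.0225
def S(f,p,shape):
    m=np.zeros(shape,np.uint8)
    for c,zs in((sec(p[2]),(0.001,.066)),(circ,(.07,.097)),(sec(p[2])*.9,(.06,.076))):
        P=np.vstack([np.c_[c+p[:2],np.full(len(c),z)] for z in zs]); cv2.fillConvexPoly(m,cv2.convexHull(((proj(f,P)+.5)*4).astype(np.float32)).round().astype(int),1)
    return m>0
Ms=[];fs=[]
for n,box in(('side',(250,312,222,256)),('top',(205,236,168,198))):
    f=load(n); im=f['image'].astype(int) if n=='side' else cv2.imread('pics/top0.png')[:,:,::-1].astype(int)
    g=im.max(2); m=np.zeros(g.shape,np.uint8); r0,r1,c0,c1=box; blue=im[:,:,2]>im[:,:,0]+15
    m[r0:r1,c0:c1]=((g>80)&~blue)[r0:r1,c0:c1]
    nn,l,st,_=cv2.connectedComponentsWithStats(m); m=(l==1+np.argmax(st[1:,4])).astype(np.uint8)
    M=cv2.resize(m*255,None,fx=4,fy=4)>127; Ms.append(M);fs.append(f); print(n,m.sum(), np.argwhere(m).min(0),np.argwhere(m).max(0))
for sel in([0],[1],[0,1]):
    out=[]
    for y0 in np.radians([-40,-20,0,20,40]):
        cost=lambda p:sum((Ms[i]^S(fs[i],p,Ms[i].shape)).sum()/Ms[i].sum() for i in sel)
        p0=np.array([.548,.331,y0]); q=minimize(cost,p0,method='Nelder-Mead',options=dict(initial_simplex=np.vstack([p0]+[p0+d for d in np.diag([.006,.006,.2])])))
        out.append((round(q.fun,3),q.x[:2].round(4),round(np.degrees(q.x[2]),1)))
    print(sel,sorted(out,key=lambda o:o[0])[:3])
# bottom front edge in side view
for a in((115,314),(165,314),(218,304)): print(back(fs[0],210+(a[0]+.5)/5.333-.5,245+(a[1]+.5)/5.333-.5,0).round(4))
E
```

```text
side 1104 [257 227] [304 253]
top 335 [209 173] [230 193]
[0] [(np.float64(0.044), array([0.5512, 0.328 ]), np.float64(9.2)), (np.float64(0.044), array([0.5514, 0.3274]), np.float64(9.0)), (np.float64(0.044), array([0.5512, 0.3279]), np.float64(9.1))]
[1] [(np.float64(0.066), array([0.551 , 0.3288]), np.float64(10.7)), (np.float64(0.07), array([0.5508, 0.3283]), np.float64(8.0)), (np.float64(0.071), array([0.5507, 0.3288]), np.float64(18.1))]
[0, 1] [(np.float64(0.117), array([0.551 , 0.3282]), np.float64(9.4)), (np.float64(0.117), array([0.551 , 0.3284]), np.float64(9.0)), (np.float64(0.121), array([0.5509, 0.3283]), np.float64(6.7))]
[0.5653 0.3536 0.    ]
[0.5465 0.3485 0.    ]
[0.5279 0.3387 0.    ]
```

Call:
step_arm(
  motion=[
    [-12,-50,0,0,0.8],
    [-12,-50,10,0,0.8],
    [-10,-35,30,-5,0.8],
    [-2,-5,35,-5,0.8],
    [0,0,10,0,0.8],
    [0,0,0,0,0.8],
  ],
)

```text
clock: 13.62
tool_pos: [0.5517, 0.3353, 0.1689]
orientation: [-3.12, -0.021, 0.183]
wrist_force: [0.1, 0.3, 0.7]
opening: 0.0756
```

```bash
python3 - <<'E'
from h import *
from station import robot
go(robot.read_state(),[.551,.328,.12],.17)
E
```

```text
pos [0.5517 0.3353 0.1689] rpy [-3.12  -0.021  0.183] q [0.4  0.36 1.42 0.02 1.33 1.79] t 13.625 op 0.0756 F [0.1 0.3 0.7]
shift [-3.   8.1 48.6] turn 0.7
```

Call:
step_arm(
  motion=[
    [-3,7,15,0.7,0.8],
    [0,0,15,0,0.8],
    [0,0,15,0,0.8],
    [0,0,5,0,0.8],
    [0,0,0,0,0.8],
  ],
)

```text
clock: 14.25
tool_pos: [0.5538, 0.3268, 0.1185]
orientation: [-3.119, -0.025, 0.164]
wrist_force: [-1.1, -0.1, 0.4]
opening: 0.0754
```

```bash
python3 - <<'E'
from h import *
from station import robot
go(robot.read_state(),[.551,.328,.03],.17)
E
```

```text
pos [0.5538 0.3268 0.1185] rpy [-3.119 -0.025  0.164] q [0.39 0.4  1.47 0.02 1.23 1.79] t 14.25 op 0.0754 F [-1.1 -0.1  0.4]
shift [-4.8  0.3 88.4] turn -0.3
```

Call:
step_arm(
  motion=[
    [-2,0,18,0,0.8],
    [-1,0,18,0,0.8],
    [-1,0,18,0,0.8],
    [0,0,15,0,0.8],
    [0,0,8,0,0.8],
    [0,0,0,0,0.8],
  ],
)

```text
clock: 15.0
tool_pos: [0.5506, 0.3284, 0.035]
orientation: [-3.12, -0.023, 0.165]
wrist_force: [0.2, 0.1, 0.1]
opening: 0.0752
```

```bash
python3 - <<'E'
from h import *
from station import robot
go(robot.read_state(),[.551,.328,.03],.17)
E
```

```text
pos [0.5506 0.3284 0.035 ] rpy [-3.12  -0.023  0.165] q [0.39 0.5  1.53 0.02 1.09 1.79] t 15.0 op 0.0752 F [0.2 0.1 0.1]
shift [0.2 0.6 5. ] turn -0.3
```

Call:
step_arm(
  motion=[
    [0,0,5,0,0.8],
    [0,0,0,0,0.6],
    [0,0,0,0,0.5],
    [0,0,0,0,0.35],
    [0,0,0,0,0.25],
    [0,0,0,0,0.25],
    [0,0,0,0,0.25],
  ],
)

```text
clock: 15.88
tool_pos: [0.5524, 0.3293, 0.032]
orientation: [-3.119, -0.027, 0.165]
wrist_force: [-0.5, -0.3, -0.5]
opening: 0.0466
```

Call:
step_arm(
  motion=[
    [0,0,-10,0,0.25],
    [0,0,-30,0,0.25],
    [0,0,-45,0,0.25],
    [0,0,-45,0,0.25],
    [0,0,-35,0,0.25],
    [0,0,0,0,0.25],
  ],
)

```text
clock: 16.62
tool_pos: [0.5483, 0.3245, 0.204]
orientation: [-3.119, -0.028, 0.165]
wrist_force: [-0.1, 0.8, -1.4]
opening: 0.0466
```

```bash
python3 - <<'E'
from h import *
from station import robot
go(robot.read_state(),[.5,-.352,.19],-.364)
E
```

```text
pos [0.5483 0.3245 0.204 ] rpy [-3.119 -0.028  0.165] q [0.39 0.31 1.41 0.02 1.38 1.79] t 16.625 op 0.0466 F [-0.1  0.8 -1.4]
shift [-159.1  659.4   -5.5] turn 30.3
```

Call:
step_arm(
  motion=[
    [-6,25,0,0,0.25],
    [-13,50,-2,0,0.25],
    [-14,58,-3,0,0.25],
    [-14,58,-3,0,0.25],
    [-14,58,-3,0,0.25],
    [-14,58,-3,0,0.25],
    [-14,58,-3,0,0.25],
    [-14,58,-3,0,0.25],
  ],
)

```text
clock: 17.62
tool_pos: [0.5079, -0.118, 0.1969]
orientation: [-3.114, -0.009, 0.174]
wrist_force: [0.5, -0.3, -1.0]
opening: 0.0466
```

```bash
python3 - <<'E'
from h import *
from station import robot
go(robot.read_state(),[.5,-.352,.19],-.364)
E
```

```text
pos [ 0.5079 -0.118   0.1969] rpy [-3.114 -0.009  0.174] q [-0.41  0.1   1.68  0.03  1.37  0.98] t 17.625 op 0.0466 F [ 0.5 -0.3 -1. ]
shift [-4.840e+01  2.292e+02  1.000e-01] turn 30.8
```

Call:
step_arm(
  motion=[
    [-10,50,-3,0,0.25],
    [-10,48,-3,0,0.25],
    [-10,48,-3,0,0.25],
    [-8,38,-2,0,0.25],
    [-3,15,0,8,0.25],
    [0,0,0,9,0.25],
    [0,0,0,9,0.25],
    [0,0,0,4,0.25],
  ],
)

```text
clock: 18.62
tool_pos: [0.4908, -0.3279, 0.1826]
orientation: [-3.105, 0.033, -0.376]
wrist_force: [-0.8, 0.7, -0.2]
opening: 0.0466
```

```bash
python3 - <<'E'
from h import *
from station import robot
go(robot.read_state(),[.5,-.352,.08],-.364)
E
```

```text
pos [ 0.4908 -0.3279  0.1826] rpy [-3.105  0.033 -0.376] q [-0.75  0.29  1.49  0.02  1.41  1.19] t 18.625 op 0.0466 F [-0.8  0.7 -0.2]
shift [ 20.7  22.8 101.2] turn -0.7
```

Call:
step_arm(
  motion=[
    [9,10,25,-0.7,0.25],
    [8,9,25,0,0.25],
    [4,4,25,0,0.25],
    [0,0,15,0,0.25],
    [0,0,5,0,0.25],
    [0,0,0,0,0.25],
  ],
)

```text
clock: 19.38
tool_pos: [0.4959, -0.3484, 0.0741]
orientation: [-3.099, 0.045, -0.364]
wrist_force: [0.7, -0.0, -0.9]
opening: 0.0466
```

```bash
python3 - <<'E'
from h import *
from station import robot
st=robot.read_state(); go(st,[.5,-.352,.06],-.364)
s=grab(robot,'side'); k=6
o=cv2.resize(s['image'][70:160,270:370,::-1],None,fx=k,fy=k,interpolation=cv2.INTER_CUBIC)
p=st['tool_pos']; R=Ro.from_euler('xyz',st['orientation']).as_matrix(); u=p+R[:,2]*.032
y=-.364;Q=np.array([[np.cos(y),np.sin(y)],[-np.sin(y),np.cos(y)]])
for c,h,z,col in((np.array([.5,-.352]),.030,.024,(0,255,0)),(u[:2],.023,u[2],(255,0,255))):
    P=np.array([[1,1],[-1,1],[-1,-1],[1,-1]])*h@Q+c
    q=(proj(s,np.c_[P,np.full(4,z)])-[270,70]+.5)*k; cv2.polylines(o,[q.round().astype(int)],True,col,1)
cv2.imwrite('pics/p11.png',o)
E
```

```text
pos [ 0.4959 -0.3484  0.0741] rpy [-3.099  0.045 -0.364] q [-0.77  0.44  1.53  0.02  1.23  1.16] t 19.375 op 0.0466 F [ 0.7 -0.  -0.9]
shift [ 5.7  2.5 13.8] turn 0.0
```

View pics/p11.png

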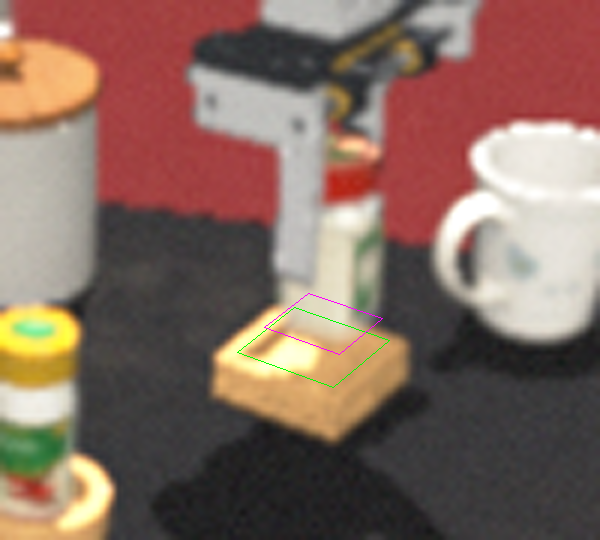

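Call:
step_arm(
  motion=[
    [6,2,2,0,0.25],
    [2,1,5,0,0.25],
    [0,0,5,0,0.25],
    [0,0,0,0,0.25],
  ],
)

```text
clock: 19.92
tool_pos: [0.5045, -0.3553, 0.0642]
orientation: [-3.101, 0.039, -0.364]
wrist_force: [-0.7, 0.2, 0.0]
opening: 0.0466
```

```bash
python3 - <<'E'
from h import *
from station import robot
go(robot.read_state(),[.502,-.352,.038],-.364)
E
```

```text
pos [ 0.5045 -0.3553  0.0642] rpy [-3.101  0.039 -0.364] q [-0.77  0.47  1.51  0.02  1.22  1.16] t 19.925 op 0.0466 F [-0.7  0.2  0. ]
shift [-2.5 -1.2 26.4] turn 0.0
```

Call:
step_arm(
  motion=[
    [-2,-1,6,0,0.25],
    [0,0,6,0,0.25],
    [0,0,4,0,0.25],
    [0,0,3,0,0.25],
    [0,0,0,0,0.25],
  ],
)

```text
clock: 20.55
tool_pos: [0.502, -0.3522, 0.0437]
orientation: [-3.101, 0.04, -0.364]
wrist_force: [0.4, -0.5, -1.1]
opening: 0.0466
```

```bash
python3 - <<'E'
from h import *
from station import robot
go(robot.read_state(),[.502,-.352,.038],-.364)
E
```

```text
pos [ 0.502  -0.3522  0.0437] rpy [-3.101  0.04  -0.364] q [-0.77  0.49  1.53  0.02  1.18  1.16] t 20.55 op 0.0466 F [ 0.4 -0.5 -1.1]
shift [0.2 0.1 5.7] turn 0.0
```

In the well with no contact yet (z 43.7 mm); lower to the floor.

Call:
step_arm(
  motion=[
    [0,0,3,0,0.25],
    [0,0,2.5,0,0.25],
    [0,0,0,0,0.25],
  ],
)

```text
clock: 20.92
tool_pos: [0.5029, -0.3528, 0.0415]
orientation: [-3.102, 0.038, -0.363]
wrist_force: [0.6, -0.9, 0.1]
opening: 0.0465
```

Call:
step_arm(
  motion=[
    [0,0,3,0,0.25],
    [0,0,3,0,0.25],
  ],
)

```text
clock: 21.18
tool_pos: [0.5035, -0.3532, 0.0406]
orientation: [-3.103, 0.037, -0.363]
wrist_force: [-5.3, 4.1, 19.5]
opening: 0.0467
```

Call:
step_arm(
  motion=[
    [0,0,-0.5,0,0.25],
    [0,0,0,0,0.48],
    [0,0,0,0,0.5],
    [0,0,0,0,0.52],
    [0,0,0,0,0.6],
    [0,0,0,0,0.8],
    [0,0,0,0,0.8],
  ],
)

```text
clock: 22.05
tool_pos: [0.5035, -0.3532, 0.0401]
orientation: [-3.103, 0.037, -0.363]
wrist_force: [0.3, -1.1, -0.3]
opening: 0.0727
```

Call:
step_arm(
  motion=[
    [0,0,-15,0,0.8],
    [0,0,-40,0,0.8],
    [0,0,-55,0,0.8],
    [0,0,-50,0,0.8],
    [0,0,-20,0,0.8],
    [0,0,0,0,0.8],
  ],
)

```text
clock: 22.8
tool_pos: [0.508, -0.3631, 0.2312]
orientation: [-3.105, 0.033, -0.363]
wrist_force: [0.1, 0.4, -0.7]
opening: 0.0752
```

```bash
python3 - <<'E'
from fit import *
from station import robot
st=robot.read_state(); go(st,[.457,.2,.2],0)
s=grab(robot,'side'); k=dict(interpolation=cv2.INTER_CUBIC)
t=grab(robot,'top')
o=cv2.resize(s['image'][80:170,270:370,::-1],(400,360),**k); b=cv2.resize(s['image'][225:315,250:350,::-1],(400,360),**k)
cv2.imwrite('pics/p12.png',np.hstack([o,b]))
# stout: body silhouette fit (r 27, z 0..55) + cap
circ=np.c_[np.cos(an),np.sin(an)]
def S(f,p,shape):
    m=np.zeros(shape,np.uint8)
    for r,zs in((.027,(.001,.055)),(.0215,(.07,.086)),(.023,(.05,.072))):
        P=np.vstack([np.c_[circ*r+p,np.full(len(circ),z)] for z in zs]); cv2.fillConvexPoly(m,cv2.convexHull(((proj(f,P)+.5)*4).astype(np.float32)).round().astype(int),1)
    return m>0
for f,box,im in((s,(225,300,270,325),s['image']),(t,(228,268,196,236),cv2.imread('pics/top0.png')[:,:,::-1])):
    m=np.zeros(im.shape[:2],np.uint8); r0,r1,c0,c1=box; m[r0:r1,c0:c1]=(im.max(2)>85)[r0:r1,c0:c1]
    nn,l,sa,_=cv2.connectedComponentsWithStats(m); m=(l==1+np.argmax(sa[1:,4])).astype(np.uint8); M=cv2.resize(m*255,None,fx=4,fy=4)>127
    p0=np.array([.457,.228]); q=minimize(lambda p:(M^S(f,p,M.shape)).sum()/M.sum(),p0,method='Nelder-Mead',options=dict(initial_simplex=np.vstack([p0,p0+[.006,0],p0+[0,.006]]))); print(q.x.round(4),round(q.fun,3))
E
```

```text
pos [ 0.508  -0.3631  0.2312] rpy [-3.105  0.033 -0.363] q [-0.77  0.32  1.34  0.02  1.52  1.16] t 22.8 op 0.0752 F [ 0.1  0.4 -0.7]
shift [-246.7 -506.4   58. ] turn -20.8
[0.4598 0.2283] 0.065
[0.4591 0.228 ] 0.076
```

View pics/p12.png

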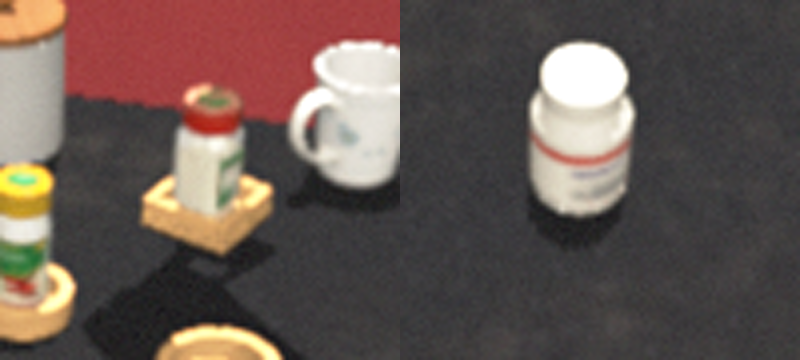

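Call:
step_arm(
  motion=[
    [0,0,0,-10,0.9],
    [0,0,0,-10,1],
    [-5,-40,0,0,1],
    [-5,-58,0,0,1],
    [-5,-58,0,0,1],
    [-5,-58,0,0,1],
    [-5,-58,0,0,1],
    [-5,-58,0,0,1],
  ],
)

```text
clock: 23.9
tool_pos: [0.4692, -0.0213, 0.2312]
orientation: [-3.074, 0.048, -0.01]
wrist_force: [2.0, 0.4, 0.8]
opening: 0.0939
```

```bash
python3 - <<'E'
from fit import *
from station import robot
go(robot.read_state(),[.459,.228,.15],0)
E
```

```text
pos [ 0.4692 -0.0213  0.2312] rpy [-3.074  0.048 -0.01 ] q [-0.27 -0.    1.72  0.05  1.49  1.31] t 23.9 op 0.0939 F [2.  0.4 0.8]
shift [  -8.9 -243.1   98.4] turn -0.6
```

Call:
step_arm(
  motion=[
    [-2,-55,5,0,1],
    [-2,-55,10,0,1],
    [-2,-50,10,0,1],
    [-2,-45,10,0,1],
    [0,-25,20,0,1],
    [0,0,5,0,1],
    [0,0,0,0,1],
  ],
)

```text
clock: 24.78
tool_pos: [0.4497, 0.222, 0.1745]
orientation: [-3.077, 0.069, -0.004]
wrist_force: [0.1, -0.6, -0.2]
opening: 0.0945
```

```bash
python3 - <<'E'
from fit import *
from station import robot
go(robot.read_state(),[.459,.228,.1],0)
E
```

```text
pos [0.4497 0.222  0.1745] rpy [-3.077  0.069 -0.004] q [0.23 0.11 1.73 0.08 1.36 1.79] t 24.775 op 0.0945 F [ 0.1 -0.6 -0.2]
shift [14.4 -1.2 73.9] turn -0.2
```

Call:
step_arm(
  motion=[
    [30,0,20,0,1],
    [0,0,0,0,1],
    [0,0,0,0,1],
  ],
)

```text
clock: 25.15
tool_pos: [0.4792, 0.2203, 0.153]
orientation: [-3.078, 0.069, -0.008]
wrist_force: [0.4, 0.6, 0.8]
opening: 0.0942
```

```bash
python3 - <<'E'
from fit import *
from station import robot
go(robot.read_state(),[.459,.228,.1],0)
E
```

```text
pos [0.4792 0.2203 0.153 ] rpy [-3.078  0.069 -0.008] q [0.22 0.18 1.68 0.08 1.33 1.78] t 25.15 op 0.0942 F [0.4 0.6 0.8]
shift [-16.5  -4.1  54.7] turn -0.5
```

Call:
step_arm(
  motion=[
    [-8,-4,0,5,1],
    [-8,0,0,5,1],
    [0,0,0,5,1],
    [0,0,0,5,1],
    [0,0,0,5,1],
    [0,0,0,5,1],
    [0,0,0,5,1],
    [0,0,0,5,1],
  ],
)

```text
clock: 26.15
tool_pos: [0.4623, 0.2222, 0.1645]
orientation: [-3.13, 0.087, -0.735]
wrist_force: [-0.3, 0.1, -0.3]
opening: 0.0942
```

```bash
cat >> h.py <<'E'
def tilt(s):
    R=Ro.from_euler('xyz',s['orientation']).as_matrix(); print('tool z',R[:,2].round(3),'in-jaw tilt',round(float(R[2,1]),3))
E
python3 - <<'E'
from fit import *
from station import robot
s=robot.read_state(); go(s,[.459,.228,.09],-.75); tilt(s)
E
```

```text
pos [0.4623 0.2222 0.1645] rpy [-3.13   0.087 -0.735] q [0.23 0.13 1.72 0.08 1.33 2.51] t 26.15 op 0.0942 F [-0.3  0.1 -0.3]
shift [ 0.1 -1.2 74.8] turn 0.8
tool z [-0.057  0.067 -0.996] in-jaw tilt -0.012
```

Call:
step_arm(
  motion=[
    [0,0,20,0,1],
    [0,0,20,0,1],
    [0,0,20,0,1],
    [0,0,10,0,1],
    [0,0,0,0,1],
  ],
)

```text
clock: 26.78
tool_pos: [0.4601, 0.226, 0.1]
orientation: [-3.121, 0.081, -0.737]
wrist_force: [0.5, -0.1, 0.3]
opening: 0.0936
```

```bash
python3 - <<'E'
from fit import *
from station import robot
s=robot.read_state(); go(s,[.458,.229,.028],-.75); tilt(s)
E
```

```text
pos [0.4601 0.226  0.1   ] rpy [-3.121  0.081 -0.737] q [0.23 0.2  1.79 0.08 1.18 2.51] t 26.775 op 0.0936 F [ 0.5 -0.1  0.3]
shift [ 2.3  0.7 72. ] turn 0.7
tool z [-0.046  0.07  -0.997] in-jaw tilt -0.02
```

Call:
step_arm(
  motion=[
    [1,0,18,0,1],
    [1,0,18,0,1],
    [0,0,16,0,1],
    [0,0,10,0,1],
    [0,0,6,0,1],
    [0,0,0,0,1],
  ],
)

```text
clock: 27.52
tool_pos: [0.4603, 0.2298, 0.0299]
orientation: [-3.118, 0.079, -0.738]
wrist_force: [-0.4, 0.3, -0.3]
opening: 0.0942
```

```bash
python3 - <<'E'
from fit import *
from station import robot
s=robot.read_state(); go(s,[.458,.229,.028],-.75); tilt(s)
E
```

```text
pos [0.4603 0.2298 0.0299] rpy [-3.118  0.079 -0.738] q [0.24 0.31 1.83 0.09 1.03 2.5 ] t 27.525 op 0.0942 F [-0.4  0.3 -0.3]
shift [-1.   2.2  2. ] turn 0.7
tool z [-0.042  0.071 -0.997] in-jaw tilt -0.024
```

Call:
step_arm(
  motion=[
    [-1,2,2,0,0.8],
    [0,0,0,0,0.7],
    [0,0,0,0,0.6],
    [0,0,0,0,0.5],
    [0,0,0,0,0.4],
    [0,0,0,0,0.35],
    [0,0,0,0,0.35],
  ],
)

```text
clock: 28.4
tool_pos: [0.4595, 0.2295, 0.0295]
orientation: [-3.115, 0.077, -0.737]
wrist_force: [1.1, -0.2, -0.4]
opening: 0.0522
```

```bash
python3 - <<'E'
from fit import *
from station import robot
s=robot.read_state(); go(s,[.452,-.125,.2],-.75); tilt(s)
E
```

```text
pos [0.4595 0.2295 0.0295] rpy [-3.115  0.077 -0.737] q [0.24 0.3  1.83 0.09 1.03 2.5 ] t 28.4 op 0.0522 F [ 1.1 -0.2 -0.4]
shift [ 219.   262.3 -195. ] turn 0.7
tool z [-0.039  0.071 -0.997] in-jaw tilt -0.027
```

Call:
step_arm(
  motion=[
    [0,0,-10,0,0.35],
    [0,0,-30,0,0.35],
    [0,0,-40,0,0.35],
    [0,0,-40,0,0.35],
    [0,0,-30,0,0.35],
    [0,0,0,0,0.35],
  ],
)

```text
clock: 29.15
tool_pos: [0.4648, 0.218, 0.185]
orientation: [-3.116, 0.077, -0.737]
wrist_force: [0.2, -0.9, -1.7]
opening: 0.0523
```

```bash
python3 - <<'E'
from fit import *
from station import robot
s=robot.read_state(); go(s,[.452,-.125,.2],-.75); tilt(s)
E
```

```text
pos [0.4648 0.218  0.185 ] rpy [-3.116  0.077 -0.737] q [0.22 0.1  1.71 0.08 1.36 2.51] t 29.15 op 0.0523 F [ 0.2 -0.9 -1.7]
shift [219.4 261.6 -38.7] turn 0.7
tool z [-0.039  0.071 -0.997] in-jaw tilt -0.026
```

Call:
step_arm(
  motion=[
    [12,14,-2,0,0.35],
    [26,31,-4,0,0.35],
    [30,36,-4,0,0.35],
    [30,36,-4,0,0.35],
    [30,36,-4,0,0.35],
    [30,36,-4,0,0.35],
    [25,30,-4,0,0.35],
    [12,14,-2,0,0.35],
  ],
)

```text
clock: 30.15
tool_pos: [0.4401, -0.0998, 0.178]
orientation: [-3.132, 0.097, -0.737]
wrist_force: [0.4, 1.6, -0.6]
opening: 0.0525
```

```bash
python3 - <<'E'
from fit import *
from station import robot
s=robot.read_state(); go(s,[.452,-.125,.1],-.75); tilt(s)
E
```

```text
pos [ 0.4401 -0.0998  0.178 ] rpy [-3.132  0.097 -0.737] q [-0.44  0.03  1.8   0.04  1.4   1.86] t 30.15 op 0.0525 F [ 0.4  1.6 -0.6]
shift [33.2 11.4 75. ] turn 0.7
tool z [-0.066  0.072 -0.995] in-jaw tilt -0.009
```

Call:
step_arm(
  motion=[
    [12,4,15,0,0.35],
    [12,4,20,0,0.35],
    [8,3,20,0,0.35],
    [0,0,15,0,0.35],
    [0,0,5,0,0.35],
    [0,0,0,0,0.35],
  ],
)

```text
clock: 30.9
tool_pos: [0.4444, -0.1232, 0.0879]
orientation: [-3.136, 0.112, -0.74]
wrist_force: [-0.4, -0.0, -1.5]
opening: 0.0524
```

```bash
python3 - <<'E'
from fit import *
from station import robot
s=robot.read_state(); go(s,[.452,-.1235,.036],-.75); tilt(s)
E
```

```text
pos [ 0.4444 -0.1232  0.0879] rpy [-3.136  0.112 -0.74 ] q [-0.48  0.18  1.85  0.04  1.23  1.81] t 30.9 op 0.0524 F [-0.4 -0.  -1.5]
shift [11.5 -4.6 51. ] turn 0.6
tool z [-0.079  0.08  -0.994] in-jaw tilt -0.005
```

Call:
step_arm(
  motion=[
    [6,-4,4,0,0.35],
    [2,-1,8,0,0.35],
    [1,0,6,0,0.35],
    [0,0,0,0,0.35],
  ],
)

```text
clock: 31.4
tool_pos: [0.4554, -0.1244, 0.0695]
orientation: [-3.135, 0.108, -0.739]
wrist_force: [-0.4, -0.2, -1.4]
opening: 0.0521
```

```bash
python3 - <<'E'
from fit import *
from station import robot
st=robot.read_state(); go(st,[.453,-.1235,.036],-.75); tilt(st)
s=grab(robot,'side'); k=5
o=cv2.resize(s['image'][110:220,270:380,::-1],None,fx=k,fy=k,interpolation=cv2.INTER_CUBIC)
p=st['tool_pos']; u=p+[-.001,-.0015,-.0295]
for c,r,z,col in((np.array([.4513,-.125]),.035,.024,(0,255,0)),(u[:2],.027,u[2],(255,0,255))):
    q=(proj(s,np.c_[np.cos(an)*r+c[0],np.sin(an)*r+c[1],0*an+z])-[270,110]+.5)*k; cv2.polylines(o,[q.round().astype(int)],True,col,1)
cv2.imwrite('pics/p13.png',o)
E
```

```text
pos [ 0.4554 -0.1244  0.0695] rpy [-3.135  0.108 -0.739] q [-0.48  0.22  1.84  0.04  1.19  1.82] t 31.4 op 0.0521 F [-0.4 -0.2 -1.4]
shift [ 1.3  1.2 33.5] turn 0.7
tool z [-0.075  0.078 -0.994] in-jaw tilt -0.007
```

View pics/p13.png

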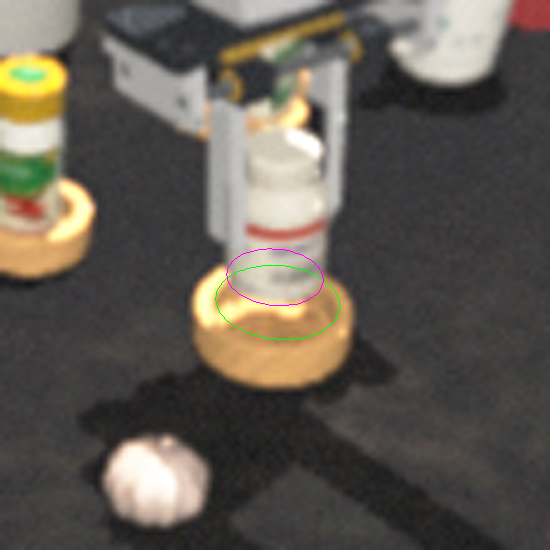

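Call:
step_arm(
  motion=[
    [0,0,7,0,0.35],
    [0.5,0,7,0,0.35],
    [0.5,0,6,0,0.35],
    [0.5,0,4,0,0.35],
    [0,0,0,0,0.35],
  ],
)

```text
clock: 32.08
tool_pos: [0.4546, -0.1237, 0.0441]
orientation: [-3.135, 0.108, -0.739]
wrist_force: [0.3, -0.2, -1.1]
opening: 0.0522
```

```bash
python3 - <<'E'
from fit import *
from station import robot
st=robot.read_state(); go(st,[.453,-.1235,.0355],-.75)
E
```

```text
pos [ 0.4546 -0.1237  0.0441] rpy [-3.135  0.108 -0.739] q [-0.48  0.26  1.85  0.04  1.13  1.82] t 32.075 op 0.0522 F [ 0.3 -0.2 -1.1]
shift [-0.4  1.   8.7] turn 0.6
```

Call:
step_arm(
  motion=[
    [0,0,4,0,0.35],
    [0,0,3,0,0.35],
    [0,0,3,0,0.35],
    [0,0,0,0,0.35],
  ],
)

```text
clock: 32.58
tool_pos: [0.4547, -0.1232, 0.036]
orientation: [-3.135, 0.107, -0.738]
wrist_force: [0.3, 0.1, -1.0]
opening: 0.0528
```

Call:
step_arm(
  motion=[
    [0,0,3,0,0.35],
    [0,0,3,0,0.35],
  ],
)

```text
clock: 32.83
tool_pos: [0.4545, -0.1229, 0.0353]
orientation: [-3.136, 0.11, -0.737]
wrist_force: [-7.7, 2.3, 25.0]
opening: 0.0521
```

It touches the floor at z = 35.3 mm, which equals the grasp height plus 6 mm. Release and retreat.

Call:
step_arm(
  motion=[
    [0,0,-0.5,0,0.35],
    [0,0,0,0,0.56],
    [0,0,0,0,0.6],
    [0,0,0,0,0.7],
    [0,0,0,0,0.85],
    [0,0,0,0,0.9],
    [0,0,0,0,0.9],
  ],
)

```text
clock: 33.7
tool_pos: [0.4547, -0.1229, 0.0354]
orientation: [-3.135, 0.109, -0.737]
wrist_force: [-0.1, -0.5, -0.5]
opening: 0.0845
```

Call:
step_arm(
  motion=[
    [1,0,-12,0,0.9],
    [3,0,-30,0,0.9],
    [4,0,-45,0,0.9],
    [4,0,-45,0,0.9],
    [2,0,-40,0,0.9],
    [0,0,0,0,0.9],
  ],
)

```text
clock: 34.45
tool_pos: [0.4795, -0.1469, 0.214]
orientation: [-3.135, 0.106, -0.737]
wrist_force: [0.1, 0.4, -0.0]
opening: 0.0845
```

```bash
python3 - <<'E'
from fit import *
from station import robot
go(robot.read_state(),[.40,-.3,.24],-.75)
E
```

```text
pos [ 0.4795 -0.1469  0.214 ] rpy [-3.135  0.106 -0.737] q [-0.49  0.11  1.64  0.03  1.49  1.81] t 34.45 op 0.0845 F [ 0.1  0.4 -0. ]
shift [ 41.  166.6 -31.6] turn 0.7
```

Call:
step_arm(
  motion=[
    [0,0,-40,0,0.9],
    [-25,-15,-30,0,0.9],
    [-25,-15,-20,0,0.9],
    [-20,-10,0,0,0.9],
    [0,0,0,0,0.9],
  ],
)

```text
clock: 35.08
tool_pos: [0.4578, -0.0742, 0.309]
orientation: [-3.137, 0.115, -0.739]
wrist_force: [0.3, -0.4, -0.4]
opening: 0.0847
```

```bash
python3 - <<'E'
from fit import *
from station import robot
go(robot.read_state(),[.40,-.3,.24],-.75)
s=grab(robot,'side'); k=dict(interpolation=cv2.INTER_CUBIC)
a=cv2.resize(s['image'][95:275,210:390,::-1],(600,600),**k)
# predicted silhouettes for seated upright containers (z0=6 mm): bottom + top circles
def circ(x,y,r,z,col):
    q=(proj(s,np.c_[np.cos(an)*r+x,np.sin(an)*r+y,0*an+z])-[210,95]+.5)*600/180; cv2.polylines(a,[q.round().astype(int)],True,col,1)
circ(.6115,-.183,.021,.112,(255,0,255)); circ(.503,-.353,.0225,.103,(255,0,255)); circ(.4535,-.125,.0215,.092,(255,0,255))
cv2.imwrite('pics/p14.png',a)
E
```

```text
pos [ 0.4578 -0.0742  0.309 ] rpy [-3.137  0.115 -0.739] q [-0.38 -0.03  1.59  0.04  1.69  1.93] t 35.075 op 0.0847 F [ 0.3 -0.4 -0.4]
shift [116.5 206.1  55.1] turn 0.7
```

View pics/p14.png

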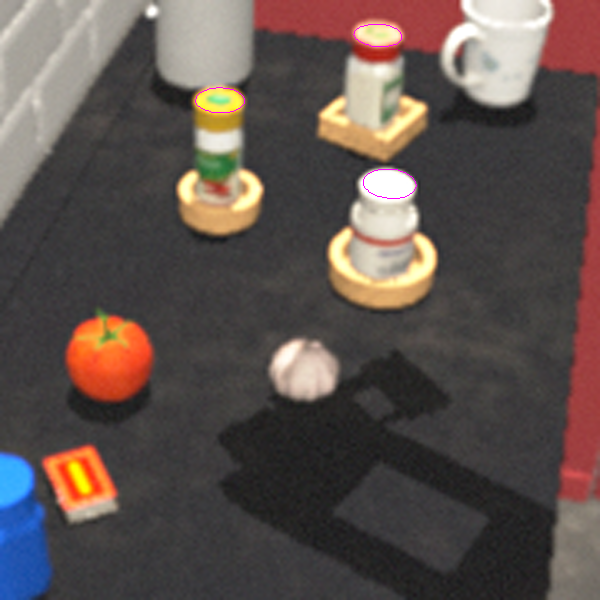

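All three cap tops fall on the outlines predicted for jars standing on the 6 mm well floors. The garlic, tomato and matchbox are where they were, so I'm handing in.

```bash
python3 -c "
from station import robot
print(robot.sign_off())"
```

```text
the job is handed in; nothing more can be done
None
```

All three seasoning containers are upright on the floors of their own holders. I placed them in the order you gave: slim jar, square jar, stout bottle. I handed the job in at about 35 s of the 83 s allowed; no verdict is reported.

- **Lowering:** I lowered each one until it touched the floor, with 20–25 N at the wrist, before letting go. The slim jar and the bottle touched at the heights expected for the 6 mm well floor.
- **Last check:** In the final side view, the three cap tops fall within about a pixel of where seated, upright containers should appear. The garlic, the tomato and the matchbox look untouched. This check used the side camera only.
- **Tool tilt:** The tool drifted up to about 6° off vertical during the work, and I could not correct it with these moves. The square jar went in about 4° tilted, touched on one edge about 2.5 mm high, and settled flat when released.
- **Camera disagreement:** My first hand-read positions differed by 5–9 mm between the two cameras. Outline fits brought the positions I used to within about 4 mm.

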